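# Stow the fitting kit and lock its drawer

## Task

Tidy the club-fitting kit: take out the cork sanding block that was left in the open kit drawer and lay it flat on the bench, and put all the hexagonal steel sole weights lying about into the front bay of the drawer and all the rubber shaft-clamp blocks into its rear bay. Only then push the drawer fully home past its click, press the lock knob on the cabinet down, turn it clockwise to its stop and let it spring back up. Leave the other things on the bench where they are.

Things in the scene. Friction and masses are not known exactly. Their poses are not given: they have to be found in the camera images.
- weight0: steel hexagonal club-head sole weight, 30 mm across flats (35 mm over corners), 20 mm high, 110 g; lies flat on the bench, z up; origin centre of underside; flats face its x axis and +-60 deg from it. May be absent.
- weight1: steel hexagonal club-head sole weight, 30 mm across flats (35 mm over corners), 20 mm high, 110 g; lies flat on the bench, z up; origin centre of underside; flats face its x axis and +-60 deg from it. May be absent.
- weight2: steel hexagonal club-head sole weight, 30 mm across flats (35 mm over corners), 20 mm high, 110 g; lies flat on the bench, z up; origin centre of underside; flats face its x axis and +-60 deg from it. May be absent.
- clamp0: black rubber shaft-clamp block, 50 (x) x 28 (y) x 24 (z) mm, groove along x in its top, 60 g; origin centre of underside, z up. May be absent.
- clamp1: black rubber shaft-clamp block, 50 (x) x 28 (y) x 24 (z) mm, groove along x in its top, 60 g; origin centre of underside, z up. May be absent.
- clamp2: black rubber shaft-clamp block, 50 (x) x 28 (y) x 24 (z) mm, groove along x in its top, 60 g; origin centre of underside, z up. May be absent.
- sander: plain cork sanding block, 50 (x) x 34 (y) x 28 (z) mm, 50 g, no groove; at the start in the drawer's rear bay, its x roughly along the bay's x; origin centre of underside, z up.
- sander_mid (a point): middle of the sanding block, 14 mm above its origin.
- kit_drawer (a joint): drawer opening in m: 0 = fully home against its stop, 0.145 to 0.16 at the start (maximum 0.165). Slides along the cabinet's x, friction 1.2 N. A sprung detent must be pushed over at about 6 mm open (about 5 N); beyond it the detent draws the drawer to 0; short of it the drawer is pushed back out to about 13 mm.
- weight_bay (a point): centre of the floor of the drawer's front bay (next to the pull), 60 (x) by 194 (y) mm; moves with the drawer. x points into the cabinet, y left, z up. Floor 14 mm above the bench. Heights above the floor: divider to the rear bay 26 mm (5 mm thick), side and rear walls 36 mm (5 mm thick), drawer front panel 60 mm (12 mm thick).
- clamp_bay (a point): centre of the floor of the drawer's rear bay (the one next to the cabinet), 75 (x) by 194 (y) mm; same axes; rear wall 36 mm high above the floor. 72.5 mm behind weight_bay.
- drawer_pull (a point): middle of the outer (-x) face of the drawer's aluminium pull, a bar 100 mm wide (y), 10 mm high, that sticks out 12 mm from the drawer front; 60 mm above the bench; same axes; push it along +x to shut the drawer. The cabinet's top is 80 mm above the bench.
- kit_cabinet: fixed grey steel cabinet, 185 (x) x 222 (y) x 80 mm high; origin centre of underside, x points away from the drawer's front.
- lock_top (a point): centre of the top of the lock knob's grip bar, 138 mm above the bench when up; the lock is on the cabinet's top, 46 mm behind its front edge. Bar 46 mm long, 14 mm wide, 26 mm high, on a disc 48 mm across, 8 mm thick. The frame turns with the knob: x along the bar, white mark on the -x end.
- lock_press (a joint): how far the lock knob is pressed down, m: 0 = up, 0.009 = bottom. Spring: 2.4 N at the top, about 8 N at the bottom.
- lock (a joint): lock knob angle, rad, growing clockwise seen from above. About 0 (-0.05 to 0.1; white mark towards the drawer front) = unlocked; stop at 1.3. A tooth blocks turning past about 0.2 unless the knob is pressed by more than 6 mm; past 1.05 it springs back up when let go and is locked. Friction 0.03 N m.
- tape_roll: bystander: open cardboard tape roll, 64 mm diameter, 25 mm high, stands flat; origin centre of underside
- jar: bystander: small white jar, 42 mm diameter, 45 mm high; origin centre of underside
- epoxy: bystander: white bottle, 44 mm diameter, 110 mm high; origin centre of underside
- wrench: bystander: steel wrench lying flat, about 180 mm long, along its x; origin near its middle
- mallet: bystander: mallet with a red head, 240 mm long, lying along its x, handle to -x; origin near its middle
There are look-alikes about, which are no part of the job. Leave any pink or purple look-alike of the sander alone.

How it is judged:
On the way, in this order (a step that is already met when the one before it is completed fails the run):
1. the sanding block lies flat on the bench, and all weights and clamp blocks that are there lie in their bays of the open drawer (x of weight0 in the frame of weight_bay between -0.026 and 0.026 m and y of weight0 in the frame of weight_bay between -0.095 and 0.095 m and z of weight0 in the frame of weight_bay between -0.032 and 0.032 m and x of weight1 in the frame of weight_bay between -0.026 and 0.026 m and y of weight1 in the frame of weight_bay between -0.095 and 0.095 m and z of weight1 in the frame of weight_bay between -0.032 and 0.032 m and x of weight2 in the frame of weight_bay between -0.026 and 0.026 m and y of weight2 in the frame of weight_bay between -0.095 and 0.095 m and z of weight2 in the frame of weight_bay between -0.032 and 0.032 m and x of clamp0 in the frame of clamp_bay between -0.033 and 0.033 m and y of clamp0 in the frame of clamp_bay between -0.095 and 0.095 m and z of clamp0 in the frame of clamp_bay between -0.032 and 0.032 m and x of clamp1 in the frame of clamp_bay between -0.033 and 0.033 m and y of clamp1 in the frame of clamp_bay between -0.095 and 0.095 m and z of clamp1 in the frame of clamp_bay between -0.032 and 0.032 m and x of clamp2 in the frame of clamp_bay between -0.033 and 0.033 m and y of clamp2 in the frame of clamp_bay between -0.095 and 0.095 m and z of clamp2 in the frame of clamp_bay between -0.032 and 0.032 m and height (world z) of sander_mid below 0.024 m and value of joint kit_drawer above 0.05 m), for 0.2 s.
2. the drawer is seated home (value of joint kit_drawer below 0.003 m), for 0.2 s.
3. the lock knob is pressed down while still unlocked (value of joint lock_press above 0.006 m and value of joint lock below 0.4 rad), for 0.05 s.
4. the lock knob is turned to locked and has sprung up (value of joint lock above 1.1 rad and value of joint lock_press below 0.003 m), for 0.2 s.
At the end, for the whole second after the job is handed in: Weights in the front bay, clamp blocks in the rear bay (origin between its walls, within 32 mm of its floor); the sanding block flat on the bench (middle below 24 mm); drawer less than 3 mm open; lock beyond 1.1 rad and up (pressed less than 3 mm) (all of step 4 and x of weight0 in the frame of weight_bay between -0.026 and 0.026 m and y of weight0 in the frame of weight_bay between -0.095 and 0.095 m and z of weight0 in the frame of weight_bay between -0.032 and 0.032 m and x of weight1 in the frame of weight_bay between -0.026 and 0.026 m and y of weight1 in the frame of weight_bay between -0.095 and 0.095 m and z of weight1 in the frame of weight_bay between -0.032 and 0.032 m and x of weight2 in the frame of weight_bay between -0.026 and 0.026 m and y of weight2 in the frame of weight_bay between -0.095 and 0.095 m and z of weight2 in the frame of weight_bay between -0.032 and 0.032 m and x of clamp0 in the frame of clamp_bay between -0.033 and 0.033 m and y of clamp0 in the frame of clamp_bay between -0.095 and 0.095 m and z of clamp0 in the frame of clamp_bay between -0.032 and 0.032 m and x of clamp1 in the frame of clamp_bay between -0.033 and 0.033 m and y of clamp1 in the frame of clamp_bay between -0.095 and 0.095 m and z of clamp1 in the frame of clamp_bay between -0.032 and 0.032 m and x of clamp2 in the frame of clamp_bay between -0.033 and 0.033 m and y of clamp2 in the frame of clamp_bay between -0.095 and 0.095 m and z of clamp2 in the frame of clamp_bay between -0.032 and 0.032 m and height (world z) of sander_mid below 0.024 m and value of joint kit_drawer below 0.003 m); the robot touches nothing.
It fails at once if the lock is turned while the drawer is open (value of joint lock above 0.6 rad and value of joint kit_drawer above 0.02 m).
It fails at once if another thing on the bench is moved by more than 6 cm (distance of any of tape_roll, jar, epoxy, wrench, mallet from where it was at the start of the episode above 0.06 m).
Of weight0, clamp0, weight1, clamp1, weight2, clamp2 only 4 to 6 are there at a start; the rules pass over those that are not, and their reading is None.
At some moment in a run one of weight0, weight1, weight2, clamp0, clamp1, clamp2 may be knocked a few centimetres aside while the robot is not near it.
Once in a run the grip may slacken for a moment while it holds something.
It also fails if it takes over 210 s, if anything falls off the work surface, if the arm or the gripper's body presses on something with over 40 N, if the wrist force passes 120 N, or if a joint passes its speed limit or range.

## Robot

A 6-joint arm with a two-finger parallel gripper is mounted at the origin on the work surface. World frame = base frame: x ahead of the robot, y to its left, z up, the work surface at z = 0. Lengths are in m, angles in rad, forces in N, time in s.
With the tool pointing down it reaches from about 0.225 to 0.875 m from the base axis. Payload 3.4 kg.
Tool frame: the origin (TCP) lies at the very end of the fingers, on their centre line; the grasp point (between the pads) lies 19 mm behind it; z points along the fingers, y is the direction in which the jaws open and shut (so a half turn about z gives the same grasp; the last joint's range is limited). The gripper opens to 85 mm and grips with 20 to 120 N. Pads are 22 mm wide; open, the fingers measure 114 mm over their backs; the gripper's body (76 mm by 85 mm) begins 54 mm behind the grasp point. The pads swing forward as they close: fully open they stand 13 mm farther back than shut.
Start: joints at [1.064, 0.276, 1.505, -0, 1.361, -0.121], TCP at [0.216, 0.533, 0.231] pointing down, gripper open.
Joint ranges: [-2.89, 2.89], [-0.75, 2.08], [0.22, 2.7], [-1.18, 4.32], [0.11, 2.71], [-2.7, 2.7]. Speed limits (rad/s): [2.57, 2.57, 3.14, 3.14, 3.14, 3.14].

## Interface

Orientations are given as a unit quaternion [w, x, y, z].
In Python, from rig import manip, viewer, job gives the robot as it stands.
- The arm moves only by the shell command python3 -m crank 'ROWS' [OPENING] [FORCE]. ROWS is JSON, a list of rows, each a list of 6 numbers: the shift along the tool's x, y, z in m, then the turn, a rotation vector about the tool's x, y, z in degrees. In form: [[dx, dy, dz, rx, ry, rz], ...]. A call has 1 to 20 rows; each row is the pose to reach, as a shift and turn from the pose measured when the call began, along the tool's axes at that moment; what a row does not reach only later rows make up. A row lasts 1/8 s, in which the tool goes at most 62.5 mm and 10.7 degrees, less where a joint would pass 70% of its speed; a pose out of reach is approached as far as the arm can. A call with a gripper value outside its range is refused whole. OPENING is the opening, from 0 (shut) to 1 (fully open), set as the call begins (- or left out, the last holds). The fingers move at their own pace and stop on an object; FORCE is the grip in N (left out, the last holds). Time passes only in rows, so rows that repeat a pose let the fingers close. It gives the time, the measured TCP pose, the force and the opening at its end, in the units of the state.
- manip.get_state(): the state, without advancing time (a new reading comes with each control period).
- viewer.get_image(name): name is "side" or "top"; returns a dict with "frame" (420x560x3 uint8, blue, green, red), "range_z" (420x560 float32, m along the optical axis (not along the pixel's ray), 0 where there is no reading), "intrinsics" (3x3 intrinsics, pixels), "world_from_camera" (4x4, takes a point from camera to world coordinates). Camera axes: x right, y up, looking along -z (the intrinsics and any distortion apply to the point x, -y, -z); pixel columns grow to the right and rows downward; lengths in m; the calibration is good to about 2 mm. A picture is of the moment at which its call begins.
- job.sign_off(): hands the job in, once; it reports no verdict.
The state is a dict: "clock": time; "qpos": joint angles; "qd": joint speeds; "effort": joint torques, N m; "position": TCP position; "ee_rot": TCP orientation; "contact_force": force on the tool from outside, world axes, zero at the start; "moment": the same for the moment, N m; "width": finger opening in m.
Only numpy, scipy, OpenCV 4.12 (cv2) and the standard library are available. Lean on these libraries where they do the work, as an engineer would, in place of code of your own. Each camera call takes 0.05 s, during which the arm holds its last target. There are 200 camera calls.

## Working session

There is one attempt and no reset: what is moved stays moved. The work goes in short steps, Python scripts to look and compute and a shell command to move; the robot and the scene stay as the last step left them, time stands still between calls to the robot, and variables do not carry over. Pictures are saved under pics/ and viewed, about 12 in all and at most 16, crops included, and the job is handed in when it is done.

```bash
mkdir -p pics; cat > h.py <<'E'
import numpy as np, cv2, sys
from rig import manip, viewer, job
def grab(name):
    d=viewer.get_image(name); return d
def pts(d):
    K=np.array(d["intrinsics"]);z=d["range_z"];h,w=z.shape
    u,v=np.meshgrid(np.arange(w),np.arange(h))
    X=(u-K[0,2])/K[0,0]*z;Y=(v-K[1,2])/K[1,1]*z
    P=np.stack([X,-Y,-z,np.ones_like(z)],-1)@np.array(d["world_from_camera"]).T
    return P[...,:3]
def st():
    s=manip.get_state();print({k:np.round(s[k],4) for k in("clock","position","ee_rot","contact_force","width","qpos")})
E
python3 - <<'E'
from h import *
st()
for n in("top","side"):
    d=grab(n);cv2.imwrite(f"pics/{n}0.png",cv2.resize(d["frame"],(784,588)));np.savez(f"{n}0.npz",**d)
    print(n,np.round(d["world_from_camera"],3).tolist(),np.round(d["intrinsics"],1).tolist(), d.keys())
E
```

```text
{'clock': np.float64(0.0), 'position': array([0.2161, 0.5323, 0.2304]), 'ee_rot': array([-3.000e-04,  1.917e-01,  9.815e-01, -9.000e-04]), 'contact_force': array([0.6264, 0.0284, 0.437 ]), 'width': np.float64(0.0853), 'qpos': array([ 1.064 ,  0.2766,  1.5062, -0.    ,  1.3607, -0.121 ])}
top [[0.01, 0.994, -0.111, 0.423], [-1.0, 0.011, 0.011, -0.002], [0.013, 0.111, 0.994, 1.107], [0.0, 0.0, 0.0, 1.0]] [[436.6, 0.0, 280.6], [0.0, 436.6, 214.7], [0.0, 0.0, 1.0]] dict_keys(['frame', 'range_z', 'intrinsics', 'world_from_camera'])
side [[0.844, 0.407, -0.349, 0.14], [-0.537, 0.651, -0.536, -0.622], [0.009, 0.64, 0.768, 1.003], [0.0, 0.0, 0.0, 1.0]] [[465.2, 0.0, 268.4], [0.0, 465.2, 218.6], [0.0, 0.0, 1.0]] dict_keys(['frame', 'range_z', 'intrinsics', 'world_from_camera'])
```

View pics/top0.png

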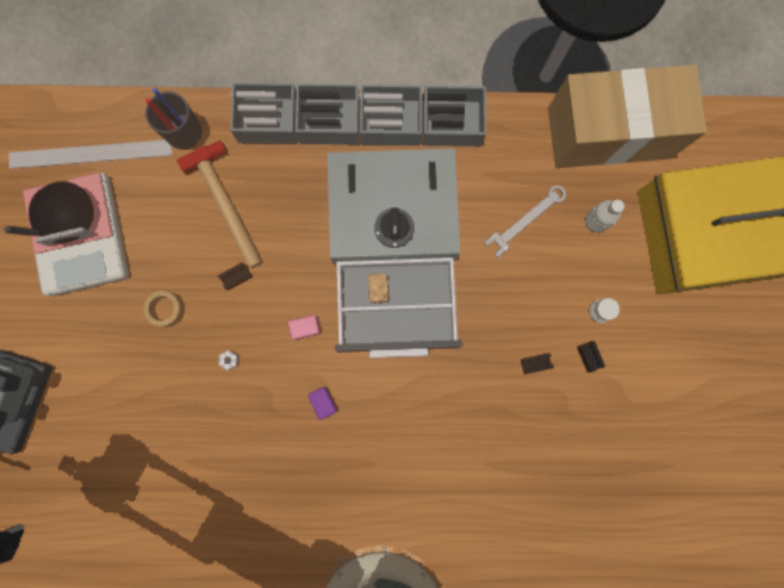

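View pics/side0.png

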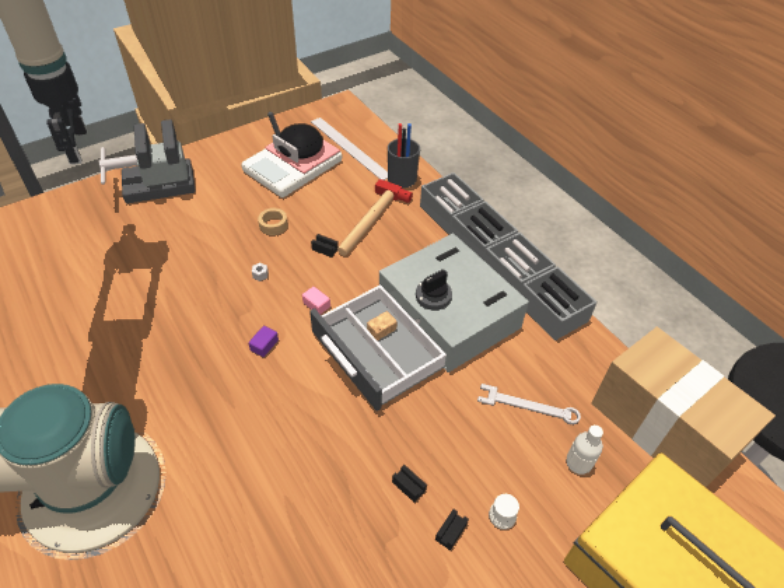

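Top view: cork sander at (378,289) in the rear bay, and the pink (304,327) and purple (322,403) blocks are look-alikes to leave. Clamps are at (235,276), (537,364) and (591,357), the hex weight is at (228,360), and the knob at (394,226). There are no other candidates outside the bins and scale.

```bash
cat >> h.py <<'E'
def blob(P,u,v,zlo,zhi,r=24):  # u,v in 784-wide picture px
    u,v=int(u/1.4),int(v/1.4);m=np.zeros(P.shape[:2],np.uint8)
    s=(slice(max(0,v-r),v+r),slice(max(0,u-r),u+r));m[s]=(P[s][...,2]>zlo)&(P[s][...,2]<zhi)
    n,l,stt,c=cv2.connectedComponentsWithStats(m,connectivity=4)
    if n<2:return None
    i=1+np.argmin(np.hypot(c[1:,0]-u,c[1:,1]-v)-0.02*stt[1:,4])
    Q=P[l==i]; (c,sz,a)=cv2.minAreaRect((Q[:,:2]*1000).astype(np.float32))
    if sz[0]<sz[1]: sz=sz[::-1];a+=90
    a=(a+90)%180-90
    return np.round(c,1),np.round(sz,1),round(a,1),"zmed %.1f zmax %.1f n %d"%(np.median(Q[:,2])*1e3,Q[:,2].max()*1e3,len(Q))
E
python3 - <<'E'
from h import *
d=dict(np.load("top0.npz"));P=pts(d)
for n,u,v,a,b in[("sander",378,289,.03,.06),("weight",228,360,.012,.03),("clA",235,276,.014,.035),("clB",537,364,.014,.035),("clC",591,357,.014,.035),("pink",304,327,.01,.04),("knob",394,226,.125,.15),("kdisc",394,226,.1,.15),("pull",399,353,.05,.063),("front",399,345,.064,.08),("jar",605,310,.035,.06),("tape",162,309,.018,.035),("cab",394,200,.075,.085)]:
    print(n,blob(P,u,v,a,b,60 if n in("pull","front","cab") else 24))
for (u,v) in[(400,325),(400,270),(700,450),(150,400)]: print(P[int(v/1.4),int(u/1.4)].round(4))
f=d["frame"]
c=lambda x,y,s:cv2.resize(f[int(y/1.4)-s:int(y/1.4)+s,int(x/1.4)-s:int(x/1.4)+s],(260,260),interpolation=cv2.INTER_CUBIC)
r1=np.hstack([c(228,360,16),c(235,276,25),c(378,289,25)]);r2=np.hstack([c(537,364,25),c(591,357,25),c(394,226,30)])
cv2.imwrite("pics/crop.png",np.vstack([r1,r2]))
E
```

```text
sander (array([566.1,  12.4]), array([50.4, 33.9]), 4.2, 'zmed 40.9 zmax 46.7 n 278')
weight (array([436. , 276.4]), array([33. , 30.1]), 58.2, 'zmed 19.2 zmax 23.0 n 141')
clA (array([585.8, 273.9]), array([0., 0.]), 0.0, 'zmed 15.8 zmax 15.8 n 1')
clB (array([ 433.6, -271.3]), array([0., 0.]), 0.0, 'zmed 16.3 zmax 16.3 n 1')
clC (array([ 446.2, -361.3]), array([49.3, 12.2]), 22.4, 'zmed 22.4 zmax 26.5 n 88')
pink (array([495.6, 143.6]), array([50.2, 34. ]), -76.0, 'zmed 26.8 zmax 33.7 n 284')
knob (array([661.5, -14.4]), array([44.5, 11.4]), 0.6, 'zmed 136.8 zmax 141.1 n 123')
kdisc (array([660.9, -13.6]), array([46.6, 45.7]), -89.8, 'zmed 112.3 zmax 141.1 n 342')
pull (array([449.2, -26.6]), array([6.6, 5.1]), -44.5, 'zmed 62.4 zmax 62.8 n 8')
front (array([457.2, -23.7]), array([213.5,  23.7]), -87.3, 'zmed 72.7 zmax 77.7 n 559')
jar (array([ 532.5, -391.6]), array([36.8, 35. ]), 89.7, 'zmed 43.7 zmax 49.6 n 198')
tape (array([526.8, 396.1]), array([63.5, 62.6]), 87.3, 'zmed 23.8 zmax 30.2 n 303')
cab (array([708.8, -11.9]), array([222.2, 186.9]), -87.2, 'zmed 79.1 zmax 85.0 n 6162')
[ 0.5009 -0.0265  0.0147]
[ 0.6022 -0.0256  0.0157]
[ 0.285  -0.5668 -0.0012]
[ 3.647e-01  4.159e-01 -1.000e-04]
```

View pics/crop.png

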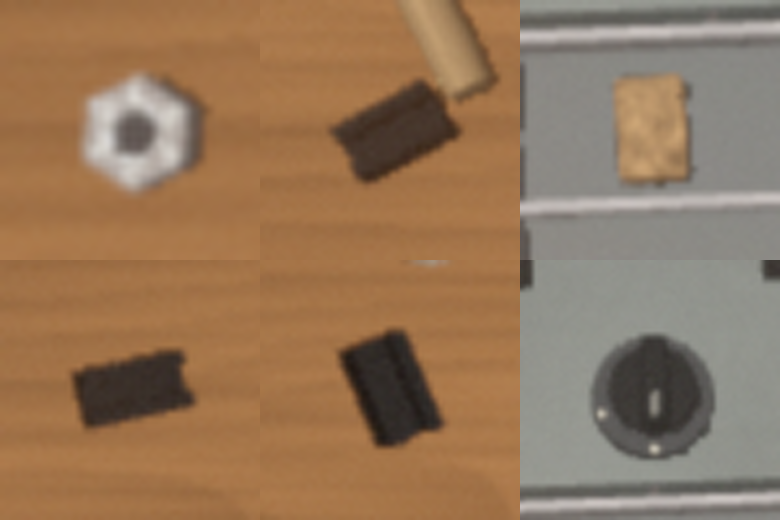

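Crops: the hex weight, three grooved clamps (the mallet handle is just beside clamp A), the cork block, and the knob with its white mark towards the drawer front. Sizes match the descriptions. Next come clamp poses and drawer geometry.

```bash
cat >> h.py <<'E'
YAW=np.radians(2.75);CAB=np.array([.7088,-.0119])
EX=np.array([np.cos(YAW),np.sin(YAW)]);EY=np.array([-EX[1],EX[0]])
def c2w(x,y): return CAB+x*EX+y*EY
def plan(x,y,z,jaw):
    from scipy.spatial.transform import Rotation as R
    s=manip.get_state();p=np.array(s["position"]);q=np.array(s["ee_rot"]);A=R.from_quat(q[[1,2,3,0]])
    q1=np.degrees(np.arctan2(y,x));best=None
    for k in(-360,-180,0,180,360):
        q6=q1-(jaw+k)
        if abs(q6)<150 and(best is None or abs(q6-np.degrees(s["qpos"][5]))<best[0]):best=(abs(q6-np.degrees(s["qpos"][5])),jaw+k)
    a=np.radians(best[1]);yv=np.array([np.cos(a),np.sin(a),0]);zv=np.array([0,0,-1.]);B=R.from_matrix(np.stack([np.cross(yv,zv),yv,zv],1))
    print("shift",np.round(A.inv().apply(np.array([x,y,z])-p),4),"rot",np.round(np.degrees((A.inv()*B).as_rotvec()),1),"from",p.round(4),"q6",round(q1-best[1]))
E
python3 - <<'E'
from h import *
P=pts(dict(np.load("top0.npz")))
for n,u,v in[("clA",235,276),("clB",537,364),("clC",591,357)]:
    for lo in(.006,.01): print(n,lo,blob(P,u,v,lo,.035,17))
L=np.stack([(P[...,:2]-CAB)@EX,(P[...,:2]-CAB)@EY,P[...,2]],-1).reshape(-1,3)*1e3
m=(abs(L[:,1]+45)<25)
print([(x,round(np.median(L[m&(abs(L[:,0]-x)<1.6)][:,2]))) for x in range(-285,-80,3) if (m&(abs(L[:,0]-x)<1.6)).sum()>3])
m=(abs(L[:,0]+195)<15)
print([(y,round(np.median(L[m&(abs(L[:,1]-y)<1.6)][:,2]))) for y in [*range(-115,-85,3),*range(85,115,3)]])
plan(.5661,.0124,.14,92.75+1)
E
```

```text
clA 0.006 (array([586.7, 271.6]), array([50.9, 29.3]), -60.3, 'zmed 19.6 zmax 27.7 n 264')
clA 0.01 (array([586.9, 271.8]), array([50.8, 28.9]), -60.4, 'zmed 20.6 zmax 27.7 n 241')
clB 0.006 (array([ 435.8, -272.2]), array([51.1, 28. ]), -77.2, 'zmed 20.0 zmax 28.7 n 240')
clB 0.01 (array([ 435.8, -272.2]), array([51.1, 28. ]), -77.2, 'zmed 20.8 zmax 28.7 n 225')
clC 0.006 (array([ 449.5, -369.6]), array([49.5, 29.8]), 21.7, 'zmed 19.8 zmax 27.3 n 272')
clC 0.01 (array([ 449.5, -369.6]), array([49.5, 29.8]), 21.7, 'zmed 20.9 zmax 27.3 n 249')
  return _methods._mean(a, axis=axis, dtype=dtype,
  ret = ret.dtype.type(ret / rcount)
Traceback (most recent call last):
ValueError: cannot convert float NaN to integer
```

```bash
python3 - <<'E'
from h import *
plan(.5661,.0124,.12,94);plan(.5661,.0124,.022,94)
E
```

```text
shift [-0.5199 -0.3498  0.111 ] rot [ -0.1  -0.  -26.1] from [0.2162 0.5323 0.2305] q6 -93
shift [-0.5199 -0.3496  0.209 ] rot [ -0.1  -0.  -26.1] from [0.2162 0.5323 0.2305] q6 -93
```

```bash
python3 -m crank '[[-0.52,-0.35,0.03,0,0,-26],[-0.52,-0.35,0.03,0,0,-26],[-0.52,-0.35,0.03,0,0,-26],[-0.52,-0.35,0.03,0,0,-26],[-0.52,-0.35,0.03,0,0,-26],[-0.52,-0.35,0.03,0,0,-26],[-0.52,-0.35,0.03,0,0,-26],[-0.52,-0.35,0.03,0,0,-26],[-0.52,-0.35,0.03,0,0,-26],[-0.52,-0.35,0.03,0,0,-26],[-0.52,-0.35,0.03,0,0,-26],[-0.52,-0.35,0.03,0,0,-26],[-0.52,-0.35,0.03,0,0,-26],[-0.52,-0.35,0.11,0,0,-26],[-0.52,-0.35,0.11,0,0,-26],[-0.52,-0.35,0.11,0,0,-26]]' 0.75 60; python3 - <<'E'
from h import *
plan(.5661,.0124,.022,94); st()
E
```

```text
clock: 2.1
position: [0.5641, 0.0139, 0.1199]
ee_rot: [-0.002, -0.035, 0.999, -0.0]
contact_force: [0.1, 0.6, 0.7]
width: 0.0642
shift [-0.0023 -0.0016  0.0978] rot [-0.  -0.3  0. ] from [0.5641 0.0139 0.1199] q6 -93
{'clock': np.float64(2.1), 'position': array([0.5641, 0.0139, 0.1199]), 'ee_rot': array([-2.300e-03, -3.500e-02,  9.994e-01, -3.000e-04]), 'contact_force': array([0.1006, 0.5581, 0.7241]), 'width': np.float64(0.0642), 'qpos': array([-9.7800e-02,  3.4630e-01,  1.6951e+00, -1.3000e-03,  1.1046e+00,
       -1.7381e+00])}
```

```bash
python3 -m crank '[[-0.002,-0.001,0.05,0,0,0],[-0.002,-0.001,0.08,0,0,0],[-0.002,-0.001,0.098,0,0,0],[-0.002,-0.001,0.098,0,0,0]]' && python3 -m crank '[[0,0,0,0,0,0],[0,0,0,0,0,0],[0,0,0,0,0,0],[0,0,0,0,0,0],[0,0,0,0,0,0],[0,0,-0.05,0,0,0],[0,0,-0.1,0,0,0],[0,0,-0.1,0,0,0]]' 0 60;  python3 - <<'E'
from h import *
plan(.33,-.20,.12,94);plan(.33,-.20,.01,94)
E
```

```text
clock: 2.6
position: [0.5656, 0.0139, 0.0221]
ee_rot: [-0.003, -0.036, 0.999, -0.0]
contact_force: [0.4, -0.1, 0.6]
width: 0.064
clock: 3.6
position: [0.5696, 0.0136, 0.1272]
ee_rot: [0.003, -0.036, 0.999, -0.001]
contact_force: [0.8, 0.7, -0.6]
width: 0.0328
shift [ 0.2542 -0.196   0.0061] rot [-0.1  0.3  0.1] from [0.5696 0.0136 0.1272] q6 -125
shift [ 0.2549 -0.1958  0.1161] rot [-0.1  0.3  0.1] from [0.5696 0.0136 0.1272] q6 -125
```

```bash
python3 -m crank '[[0.06,-0.046,0,0,0,0],[0.11,-0.08,0,0,0,0],[0.16,-0.12,0,0,0,0],[0.21,-0.16,0,0,0,0],[0.255,-0.196,0,0,0,0],[0.255,-0.196,0,0,0,0],[0.255,-0.196,0,0,0,0],[0.255,-0.196,0.05,0,0,0],[0.255,-0.196,0.10,0,0,0],[0.255,-0.196,0.117,0,0,0],[0.255,-0.196,0.117,0,0,0]]' && python3 -m crank '[[0,0,0,0,0,0],[0,0,0,0,0,0],[0,0,0,0,0,0],[0,0,-0.06,0,0,0],[0,0,-0.12,0,0,0],[0,0,-0.12,0,0,0]]' 0.65;  python3 - <<'E'
from h import *
d=grab("top");P=pts(d);np.savez("top1.npz",**d)
for n,u,v in[("clA",235,276),("clB",537,364),("clC",591,357)]:
    print(n,blob(P,u,v,.01,.035,17))
print(blob(P,228,360,.012,.03))
plan(.4495,-.3696,.12,21.7+90);plan(.4495,-.3696,.003,21.7+90)
cv2.imwrite("pics/top1.png",cv2.resize(d["frame"],(784,588)))
E
```

```text
clock: 4.97
position: [0.3309, -0.1987, 0.0082]
ee_rot: [0.002, -0.037, 0.999, -0.0]
contact_force: [0.4, -0.3, -0.1]
width: 0.033
clock: 5.72
position: [0.3331, -0.2011, 0.1325]
ee_rot: [0.006, -0.037, 0.999, -0.004]
contact_force: [0.7, 0.2, -0.1]
width: 0.0556
clA (array([586.9, 271.5]), array([50.6, 28.8]), -59.7, 'zmed 20.8 zmax 28.3 n 236')
clB (array([ 436. , -272.4]), array([50.7, 27.8]), -77.0, 'zmed 21.1 zmax 27.2 n 219')
clC (array([ 449.4, -369.1]), array([49.2, 29.7]), 22.2, 'zmed 21.2 zmax 27.9 n 246')
(array([436. , 276.2]), array([31.3, 30.1]), 61.2, 'zmed 19.1 zmax 23.5 n 138')
shift [-0.105  -0.1782  0.0119] rot [  0.6   0.5 162.6] from [ 0.3315 -0.1997  0.1302] q6 29
shift [-0.104  -0.1777  0.1289] rot [  0.6   0.5 162.6] from [ 0.3315 -0.1997  0.1302] q6 29
```

View pics/top1.png

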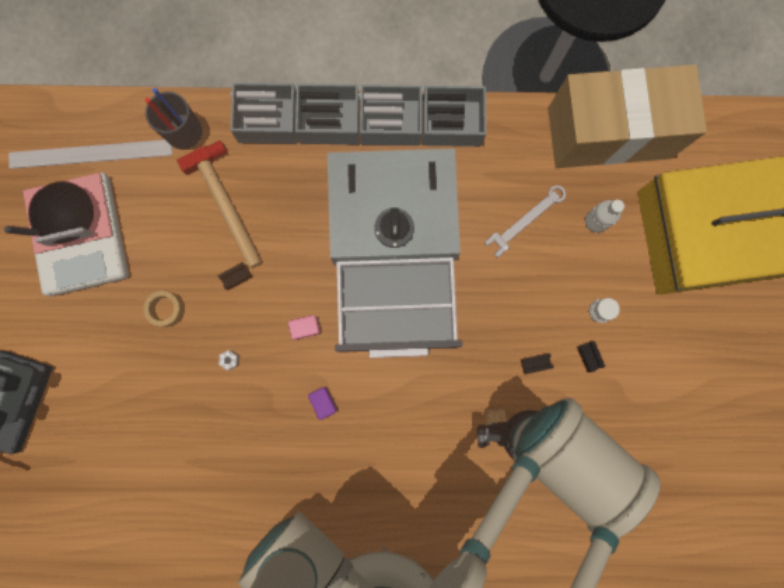

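Drawer is empty, the drawer hasn't moved, and the sander lies on the bench under the wrist near (495,415). Next is clamp C.

```bash
python3 -m crank '[[-0.105,-0.178,0,0.6,0.5,162.6],[-0.105,-0.178,0,0.6,0.5,162.6],[-0.105,-0.178,0,0.6,0.5,162.6],[-0.105,-0.178,0,0.6,0.5,162.6],[-0.105,-0.178,0,0.6,0.5,162.6],[-0.105,-0.178,0,0.6,0.5,162.6],[-0.105,-0.178,0,0.6,0.5,162.6],[-0.105,-0.178,0,0.6,0.5,162.6],[-0.105,-0.178,0,0.6,0.5,162.6],[-0.105,-0.178,0,0.6,0.5,162.6],[-0.105,-0.178,0,0.6,0.5,162.6],[-0.105,-0.178,0,0.6,0.5,162.6],[-0.105,-0.178,0,0.6,0.5,162.6],[-0.105,-0.178,0,0.6,0.5,162.6],[-0.105,-0.178,0,0.6,0.5,162.6],[-0.105,-0.178,0,0.6,0.5,162.6],[-0.105,-0.178,0,0.6,0.5,162.6],[-0.105,-0.178,0.05,0.6,0.5,162.6],[-0.105,-0.178,0.05,0.6,0.5,162.6]]';  python3 - <<'E'
from h import *
plan(.4495,-.3693,.003,22+90)
E
```

```text
clock: 8.15
position: [0.4474, -0.3671, 0.0786]
ee_rot: [-0.004, 0.982, 0.188, -0.002]
contact_force: [-0.3, -0.2, 0.0]
width: 0.0555
shift [0.0014 0.0035 0.0755] rot [-0.5  0.2 -0.3] from [ 0.4474 -0.3671  0.0786] q6 29
```

```bash
python3 -m crank '[[0.001,0.003,0.04,0,0,0],[0.001,0.003,0.075,0,0,0],[0.001,0.003,0.075,0,0,0],[0.001,0.003,0.075,0,0,0]]' && python3 -m crank '[[0,0,0,0,0,0],[0,0,0,0,0,0],[0,0,0,0,0,0],[0,0,0,0,0,0],[0,0,0,0,0,0],[0,0,-0.05,0,0,0],[0,0,-0.1,0,0,0],[0,0,-0.13,0,0,0],[0,0,-0.13,0,0,0]]' 0 60;  python3 - <<'E'
from h import *
for y in(-.055,0,.055):print(c2w(-.136,y))
p=c2w(-.136,-.055);plan(*p,.13,92.75);plan(*p,.021,92.75)
E
```

```text
clock: 8.65
position: [0.45, -0.37, 0.0053]
ee_rot: [-0.003, 0.982, 0.189, -0.001]
contact_force: [0.5, -0.3, 0.3]
width: 0.0554
clock: 9.78
position: [0.452, -0.3722, 0.139]
ee_rot: [0.0, 0.982, 0.189, 0.001]
contact_force: [-0.0, 0.2, -1.1]
width: 0.0268
[ 0.57559542 -0.07336169]
[ 0.57295662 -0.01842503]
[0.57031782 0.03651164]
shift [ 0.2256 -0.2317  0.009 ] rot [ 0.  -0.1 19. ] from [ 0.452  -0.3722  0.139 ] q6 80
shift [ 0.2254 -0.2318  0.118 ] rot [ 0.  -0.1 19. ] from [ 0.452  -0.3722  0.139 ] q6 80
```

```bash
python3 -m crank '[[0.04,-0.04,0,0,0,5],[0.08,-0.08,0,0,0,10],[0.12,-0.12,0,0,0,15],[0.16,-0.16,0,0,0,19],[0.2,-0.2,0,0,0,19],[0.2255,-0.2317,0,0,0,19],[0.2255,-0.2317,0,0,0,19],[0.2255,-0.2317,0,0,0,19],[0.2255,-0.2317,0,0,0,19],[0.2255,-0.2317,0.05,0,0,19],[0.2255,-0.2317,0.10,0,0,19],[0.2255,-0.2317,0.118,0,0,19],[0.2255,-0.2317,0.118,0,0,19]]' && python3 -m crank '[[0,0,0,0,0,0],[0,0,0,0,0,0],[0,0,0,0,0,0],[0,0,-0.05,0,0,0],[0,0,-0.11,0,0,0],[0,0,-0.11,0,0,0]]' 0.5;  python3 - <<'E'
from h import *
d=grab("top");P=pts(d);np.savez("top2.npz",**d)
for n,u,v in[("clA",235,276),("clB",537,364)]:
    print(n,blob(P,u,v,.01,.035,17))
plan(.436,-.2723,.07,13);plan(.436,-.2723,.004,13)
E
```

```text
clock: 11.4
position: [0.5769, -0.0749, 0.0218]
ee_rot: [0.001, 1.0, 0.023, 0.002]
contact_force: [-0.7, -0.1, -0.4]
width: 0.0267
clock: 12.15
position: [0.5801, -0.0757, 0.137]
ee_rot: [0.002, 1.0, 0.023, 0.008]
contact_force: [-0.7, -0.3, 0.4]
width: 0.0427
clA (array([586.9, 271.4]), array([50.6, 30.3]), -60.2, 'zmed 21.0 zmax 28.9 n 237')
clB (array([ 435.9, -272.2]), array([50.6, 27.9]), -76.9, 'zmed 21.4 zmax 28.1 n 223')
shift [-0.1515  0.1902  0.0633] rot [-0.2 -0.6 79.6] from [ 0.5779 -0.0752  0.1342] q6 135
shift [-0.1521  0.19    0.1293] rot [-0.2 -0.6 79.6] from [ 0.5779 -0.0752  0.1342] q6 135
```

```bash
python3 -m crank '[[-0.1515,0.19,0,-0.2,-0.6,79.6],[-0.1515,0.19,0,-0.2,-0.6,79.6],[-0.1515,0.19,0,-0.2,-0.6,79.6],[-0.1515,0.19,0,-0.2,-0.6,79.6],[-0.1515,0.19,0,-0.2,-0.6,79.6],[-0.1515,0.19,0,-0.2,-0.6,79.6],[-0.1515,0.19,0,-0.2,-0.6,79.6],[-0.1515,0.19,0,-0.2,-0.6,79.6],[-0.1515,0.19,0,-0.2,-0.6,79.6],[-0.1515,0.19,0.06,-0.2,-0.6,79.6],[-0.1515,0.19,0.06,-0.2,-0.6,79.6],[-0.1515,0.19,0.06,-0.2,-0.6,79.6]]' 0.6;  python3 - <<'E'
from h import *
plan(.436,-.2723,.004,13)
E
```

```text
clock: 13.7
position: [0.4363, -0.2723, 0.0738]
ee_rot: [-0.0, 0.783, -0.622, -0.0]
contact_force: [-0.8, 0.1, 2.0]
width: 0.0512
shift [0.     0.0003 0.0698] rot [-0.   0.1  0.1] from [ 0.4363 -0.2723  0.0738] q6 135
```

```bash
python3 -m crank '[[0,0,0.04,0,0,0],[0,0,0.069,0,0,0],[0,0,0.069,0,0,0],[0,0,0.069,0,0,0]]' && python3 -m crank '[[0,0,0,0,0,0],[0,0,0,0,0,0],[0,0,0,0,0,0],[0,0,0,0,0,0],[0,0,0,0,0,0],[0,0,-0.05,0,0,0],[0,0,-0.1,0,0,0],[0,0,-0.13,0,0,0],[0,0,-0.13,0,0,0]]' 0 60;  python3 - <<'E'
from h import *
p=c2w(-.136,-.0);plan(*p,.13,92.75);plan(*p,.021,92.75)
E
```

```text
clock: 14.2
position: [0.4377, -0.2734, 0.0066]
ee_rot: [-0.0, 0.783, -0.622, 0.002]
contact_force: [-0.5, 0.4, 0.3]
width: 0.0508
clock: 15.32
position: [0.439, -0.2745, 0.14]
ee_rot: [-0.0, 0.783, -0.622, 0.005]
contact_force: [-0.0, 0.3, -1.2]
width: 0.0263
shift [-0.2191 -0.1885  0.0095] rot [ -0.   -0.7 -79.6] from [ 0.439  -0.2745  0.14  ] q6 85
shift [-0.22   -0.1877  0.1185] rot [ -0.   -0.7 -79.6] from [ 0.439  -0.2745  0.14  ] q6 85
```

```bash
python3 -m crank '[[-0.05,-0.04,0,0,-0.3,-10],[-0.1,-0.09,0,0,-0.3,-20],[-0.15,-0.13,0,0,-0.3,-30],[-0.2,-0.17,0,0,-0.5,-40],[-0.2191,-0.1885,0,0,-0.7,-50],[-0.2191,-0.1885,0,0,-0.7,-60],[-0.2191,-0.1885,0,0,-0.7,-70],[-0.2191,-0.1885,0,0,-0.7,-79.6],[-0.2191,-0.1885,0,0,-0.7,-79.6],[-0.2191,-0.1885,0,0,-0.7,-79.6],[-0.22,-0.188,0.05,0,-0.7,-79.6],[-0.22,-0.188,0.10,0,-0.7,-79.6],[-0.22,-0.188,0.118,0,-0.7,-79.6],[-0.22,-0.188,0.118,0,-0.7,-79.6]]' && python3 -m crank '[[0,0,0,0,0,0],[0,0,0,0,0,0],[0,0,0,0,0,0],[0,0,-0.05,0,0,0],[0,0,-0.11,0,0,0],[0,0,-0.13,0,0,0],[0,0,-0.13,0,0,0]]' 0.5;  python3 - <<'E'
from h import *
d=grab("top");P=pts(d);np.savez("top3.npz",**d)
print(blob(P,235,276,.01,.035,17))
print(blob(P,228,360,.012,.03))
plan(.5869,.2715,.09,30);plan(.5869,.2715,.004,30)
E
```

```text
clock: 17.08
position: [0.5748, -0.0185, 0.0222]
ee_rot: [-0.0, 1.0, 0.023, 0.001]
contact_force: [0.7, 0.0, 1.7]
width: 0.0267
clock: 17.95
position: [0.5755, -0.0188, 0.1541]
ee_rot: [0.0, 1.0, 0.022, 0.004]
contact_force: [0.1, -0.6, 0.1]
width: 0.0426
(array([587.1, 271.2]), array([50.4, 29.1]), -59.7, 'zmed 21.4 zmax 27.6 n 237')
(array([435.9, 275.7]), array([32.6, 29.5]), 59.0, 'zmed 19.8 zmax 24.6 n 137')
shift [ 0.0254 -0.2892  0.0624] rot [ 2.000e-01 -1.000e-01 -1.174e+02] from [ 0.5743 -0.0186  0.1523] q6 -5
shift [ 0.0251 -0.2892  0.1484] rot [ 2.000e-01 -1.000e-01 -1.174e+02] from [ 0.5743 -0.0186  0.1523] q6 -5
```

```bash
python3 -m crank '[[0.025,-0.289,0,0.2,-0.1,-117.4],[0.025,-0.289,0,0.2,-0.1,-117.4],[0.025,-0.289,0,0.2,-0.1,-117.4],[0.025,-0.289,0,0.2,-0.1,-117.4],[0.025,-0.289,0,0.2,-0.1,-117.4],[0.025,-0.289,0,0.2,-0.1,-117.4],[0.025,-0.289,0,0.2,-0.1,-117.4],[0.025,-0.289,0,0.2,-0.1,-117.4],[0.025,-0.289,0,0.2,-0.1,-117.4],[0.025,-0.289,0,0.2,-0.1,-117.4],[0.025,-0.289,0,0.2,-0.1,-117.4],[0.025,-0.289,0,0.2,-0.1,-117.4],[0.025,-0.289,0,0.2,-0.1,-117.4],[0.025,-0.289,0.06,0.2,-0.1,-117.4],[0.025,-0.289,0.06,0.2,-0.1,-117.4]]' 0.6;  python3 - <<'E'
from h import *
plan(.587,.2713,.004,30)
E
```

```text
clock: 19.88
position: [0.5824, 0.2699, 0.0878]
ee_rot: [-0.004, 0.501, 0.866, -0.004]
contact_force: [-0.6, -0.3, 0.7]
width: 0.0513
shift [-0.0013  0.0057  0.0837] rot [-0.6 -0.1 -0.1] from [0.5824 0.2699 0.0878] q6 -5
```

```bash
python3 -m crank '[[-0.001,0.005,0.03,-0.5,0,0],[-0.001,0.005,0.06,-0.5,0,0],[-0.001,0.005,0.083,-0.5,0,0],[-0.001,0.005,0.083,-0.5,0,0],[-0.001,0.005,0.083,-0.5,0,0]]' && python3 -m crank '[[0,0,0,0,0,0],[0,0,0,0,0,0],[0,0,0,0,0,0],[0,0,0,0,0,0],[0,0,0,0,0,0],[0,0,-0.05,0,0,0],[0,0,-0.1,0,0,0],[0,0,-0.13,0,0,0],[0,0,-0.13,0,0,0]]' 0 60;  python3 - <<'E'
from h import *
p=c2w(-.137,.056);plan(*p,.13,92.75);plan(*p,.021,92.75)
E
```

```text
clock: 20.5
position: [0.5877, 0.2717, 0.0066]
ee_rot: [-0.001, 0.501, 0.865, 0.001]
contact_force: [-0.5, 0.1, 0.4]
width: 0.0513
clock: 21.62
position: [0.5897, 0.2721, 0.1401]
ee_rot: [0.002, 0.501, 0.865, 0.003]
contact_force: [0.2, -0.2, -1.8]
width: 0.0267
shift [-0.1933 -0.1346  0.009 ] rot [  0.4   0.2 -62.9] from [0.5897 0.2721 0.1401] q6 -89
shift [-0.1934 -0.1354  0.118 ] rot [  0.4   0.2 -62.9] from [0.5897 0.2721 0.1401] q6 -89
```

```bash
python3 -m crank '[[-0.05,-0.035,0,0,0,-10],[-0.1,-0.07,0,0,0,-20],[-0.15,-0.105,0,0,0,-30],[-0.1933,-0.1346,0,0.4,0.2,-40],[-0.1933,-0.1346,0,0.4,0.2,-50],[-0.1933,-0.1346,0,0.4,0.2,-62.9],[-0.1933,-0.1346,0,0.4,0.2,-62.9],[-0.1933,-0.1346,0,0.4,0.2,-62.9],[-0.1933,-0.1346,0,0.4,0.2,-62.9],[-0.1934,-0.135,0.05,0.4,0.2,-62.9],[-0.1934,-0.135,0.10,0.4,0.2,-62.9],[-0.1934,-0.135,0.118,0.4,0.2,-62.9],[-0.1934,-0.135,0.118,0.4,0.2,-62.9]]' && python3 -m crank '[[0,0,0,0,0,0],[0,0,0,0,0,0],[0,0,0,0,0,0],[0,0,-0.05,0,0,0],[0,0,-0.11,0,0,0],[0,0,-0.11,0,0,0]]' 0.5;  python3 - <<'E'
from h import *
d=grab("top");P=pts(d)
print(blob(P,228,360,.012,.03))
f=cv2.resize(d["frame"][235:280,140:185],(450,450),interpolation=cv2.INTER_CUBIC);cv2.imwrite("pics/w.png",f)
m=(P[235:280,140:185,2]>.012).astype(np.uint8)
Q=P[235:280,140:185][m>0][:,:2]
for a in range(0,60,5):
    w=[np.ptp(Q@[np.cos(np.radians(a+k)),np.sin(np.radians(a+k))])*1e3 for k in(0,60,120)];print(a,np.round(w,1),end=' ')
plan(.436,.276,.09,90)
E
```

```text
clock: 23.25
position: [0.5729, 0.0379, 0.0227]
ee_rot: [0.003, -0.024, 1.0, 0.0]
contact_force: [0.9, 0.8, 9.9]
width: 0.0265
clock: 24.0
position: [0.5756, 0.0377, 0.1377]
ee_rot: [0.009, -0.024, 1.0, -0.0]
contact_force: [0.3, -0.0, -0.6]
width: 0.0427
(array([436.2, 276.3]), array([31.4, 29.7]), 60.2, 'zmed 19.6 zmax 25.0 n 139')
0 [ 48.3 263.9 251.6] 5 [ 63.8 273.9 237.5] 10 [ 78.8 281.9 221.5] 15 [101.7 287.6 203.9] 20 [124.2 292.  184.7] 25 [145.8 294.2 164.1] 30 [166.5 294.6 142.4] 35 [186.7 292.8 120.4] 40 [205.4 288.8  97.9] 45 [222.5 282.5  74.5] 50 [238.  274.2  50.7] 55 [251.9 263.9  33.1] shift [0.1265 0.2445 0.0433] rot [-0.   0.7  2.7] from [0.5735 0.0378 0.1349] q6 -58
```

View pics/w.png

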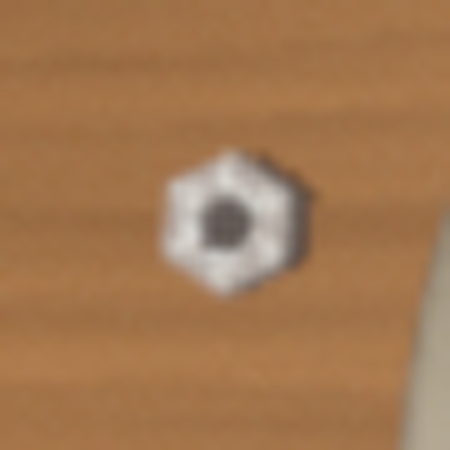

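The crop shows one hex weight, with its left and right flats facing world y, so jaws go at about 88°.

```bash
python3 -m crank '[[0.1265,0.2445,0,0,0.7,4.7],[0.1265,0.2445,0,0,0.7,4.7],[0.1265,0.2445,0,0,0.7,4.7],[0.1265,0.2445,0,0,0.7,4.7],[0.1265,0.2445,0,0,0.7,4.7],[0.1265,0.2445,0,0,0.7,4.7],[0.1265,0.2445,0,0,0.7,4.7],[0.1265,0.2445,0.06,0,0.7,4.7],[0.1265,0.2445,0.06,0,0.7,4.7],[0.1265,0.2445,0.06,0,0.7,4.7]]' 0.6;  python3 - <<'E'
from h import *
plan(.436,.276,.003,88)
E
```

```text
clock: 25.3
position: [0.4373, 0.2755, 0.074]
ee_rot: [0.0, 0.018, 1.0, -0.0]
contact_force: [1.5, 0.2, 0.5]
width: 0.0513
shift [0.0013 0.0005 0.071 ] rot [-0.   0.  -0.1] from [0.4373 0.2755 0.074 ] q6 -56
```

```bash
python3 -m crank '[[0.002,0.0,0.04,0,0,0],[0.002,0.0,0.071,0,0,0],[0.002,0.0,0.071,0,0,0],[0.002,0.0,0.071,0,0,0]]' && python3 -m crank '[[0,0,0,0,0,0],[0,0,0,0,0,0],[0,0,0,0,0,0],[0,0,0,0,0,0],[0,0,0,0,0,0],[0,0,-0.05,0,0,0],[0,0,-0.1,0,0,0],[0,0,-0.15,0,0,0],[0,0,-0.15,0,0,0]]' 0 60;  python3 - <<'E'
from h import *
p=c2w(-.2085,0.03);plan(*p,.16,92.75);plan(*p,.022,92.75)
E
```

```text
clock: 25.8
position: [0.4372, 0.2762, 0.0049]
ee_rot: [0.002, 0.018, 1.0, 0.001]
contact_force: [1.0, -0.7, 0.3]
width: 0.0512
clock: 26.92
position: [0.4397, 0.2774, 0.1602]
ee_rot: [0.007, 0.018, 1.0, 0.003]
contact_force: [0.5, 0.9, -0.9]
width: 0.0287
shift [-0.0691 -0.2671 -0.0007] rot [ 0.4  0.8 -4.8] from [0.4397 0.2774 0.1602] q6 -92
shift [-0.0671 -0.268   0.1373] rot [ 0.4  0.8 -4.8] from [0.4397 0.2774 0.1602] q6 -92
```

```bash
python3 -m crank '[[-0.015,-0.05,0,0,0,-1],[-0.03,-0.1,0,0,0,-2],[-0.045,-0.15,0,0,0,-3],[-0.06,-0.2,0,0,0,-4],[-0.069,-0.25,0,0.4,0.8,-4.8],[-0.069,-0.267,0,0.4,0.8,-4.8],[-0.069,-0.267,0,0.4,0.8,-4.8],[-0.069,-0.267,0.02,0.4,0.8,-4.8],[-0.068,-0.267,0.07,0.4,0.8,-4.8],[-0.067,-0.268,0.115,0.4,0.8,-4.8],[-0.067,-0.268,0.135,0.4,0.8,-4.8],[-0.067,-0.268,0.135,0.4,0.8,-4.8]]' && python3 -m crank '[[0,0,0,0,0,0],[0,0,0,0,0,0],[0,0,0,0,0,0],[0,0,-0.05,0,0,0],[0,0,-0.11,0,0,0],[0,0,-0.16,0,0,0],[0.12,0.15,-0.16,0,0,0],[0.12,0.15,-0.16,0,0,0],[0.12,0.15,-0.16,0,0,0],[0.12,0.15,-0.16,0,0,0]]' 0.5;  python3 - <<'E'
from h import *
d=grab("top");P=pts(d);np.savez("top4.npz",**d)
cv2.imwrite("pics/top4.png",cv2.resize(d["frame"],(784,588)))
L=np.stack([(P[...,:2]-CAB)@EX,(P[...,:2]-CAB)@EY,P[...,2]],-1).reshape(-1,3)*1e3
m=(abs(L[:,1]+65)<20)
print([(x,round(np.median(L[m&(abs(L[:,0]-x)<1.6)][:,2]))) for x in range(-270,-160,3) if (m&(abs(L[:,0]-x)<1.6)).sum()>3])
d=grab("side");cv2.imwrite("pics/side4.png",cv2.resize(d["frame"],(784,588)))
E
```

```text
clock: 28.42
position: [0.4973, 0.0099, 0.0231]
ee_rot: [-0.002, -0.025, 1.0, 0.0]
contact_force: [-0.2, 0.7, -0.7]
width: 0.0281
clock: 29.68
position: [0.3672, 0.1556, 0.184]
ee_rot: [-0.002, -0.027, 1.0, 0.001]
contact_force: [0.1, 0.6, 1.1]
width: 0.043
[(-270, -1), (-267, -2), (-264, -1), (-261, 0), (-258, -1), (-255, 1), (-252, 0), (-249, 35), (-246, 73), (-243, 74), (-240, 74), (-237, 73), (-234, 13), (-231, 13), (-228, 12), (-225, 13), (-222, 14), (-219, 13), (-216, 14), (-213, 13), (-210, 14), (-207, 13), (-204, 13), (-201, 14), (-198, 13), (-195, 14), (-192, 13), (-189, 13), (-186, 13), (-183, 14), (-180, 13), (-177, 26), (-174, 39), (-171, 38), (-168, 13), (-165, 15), (-162, 24)]
```

View pics/top4.png

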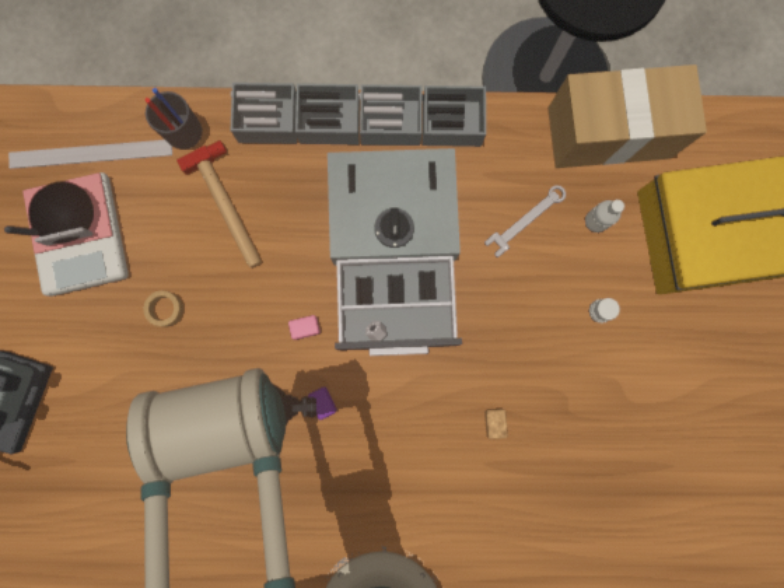

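View pics/side4.png

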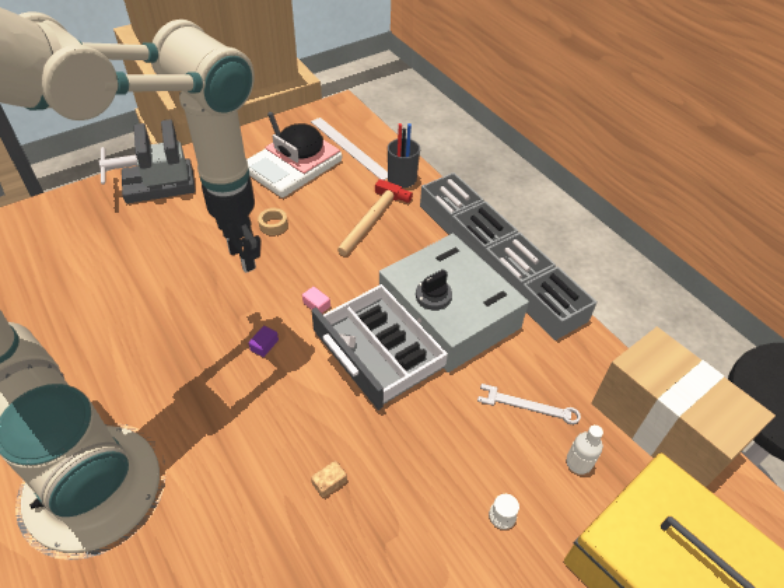

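All items appear to be in the bays: clamps at (364,290), (396,289) and (427,285), weight at (375,330), sander on the bench at (497,424). The weight looks possibly tipped, so I'll check its heights and a crop.

```bash
python3 - <<'E'
from h import *
d=grab("top");P=pts(d)
print(blob(P,375,330,.02,.06,15))
print(blob(P,497,424,.012,.04,20))
for u,v in((364,290),(396,289),(427,285)):print(blob(P,u,v,.026,.06,14))
print((P[228:246:2,258:282:2,2]*1e3).round().astype(int))
cv2.imwrite("pics/w2.png",cv2.resize(d["frame"][190:255,235:335],(800,520),interpolation=cv2.INTER_CUBIC))
E
```

```text
(array([488.7,  15.3]), array([34.5, 33.9]), -44.8, 'zmed 39.0 zmax 50.6 n 168')
(array([ 330.2, -197.7]), array([50., 35.]), 6.1, 'zmed 26.8 zmax 33.2 n 301')
(array([557.3,  38.2]), array([66.7, 56.5]), -87.5, 'zmed 36.9 zmax 43.9 n 267')
(array([560.9, -15.8]), array([66.5, 58.1]), -87.3, 'zmed 36.8 zmax 43.9 n 248')
(array([572.1, -73.8]), array([49.9, 27.7]), 0.9, 'zmed 35.7 zmax 42.5 n 191')
[[  13   14   12   11   11   14   13   14   10    9   15   14]
 [  15   15   11   11   30   31   37   14   13   17   10   12]
 [  11   12   12   33   37   36   43   39   13   14   13   12]
 [  15 1107   27   34   37   43   45   40   30   13   13   17]
 [  16   13   34   39   44   43   48   44   38   10   12   14]
 [  12   15   37   42   48   46   45   41   38   12   14   14]
 [  13   12   37   40   44   43   41   43   34   11   15   12]
 [  13   15   14   30   35   40   39   37   14   13   14   10]
 [  73   72   72   76   75   75   71   73   72   73   71   74]]
```

View pics/w2.png

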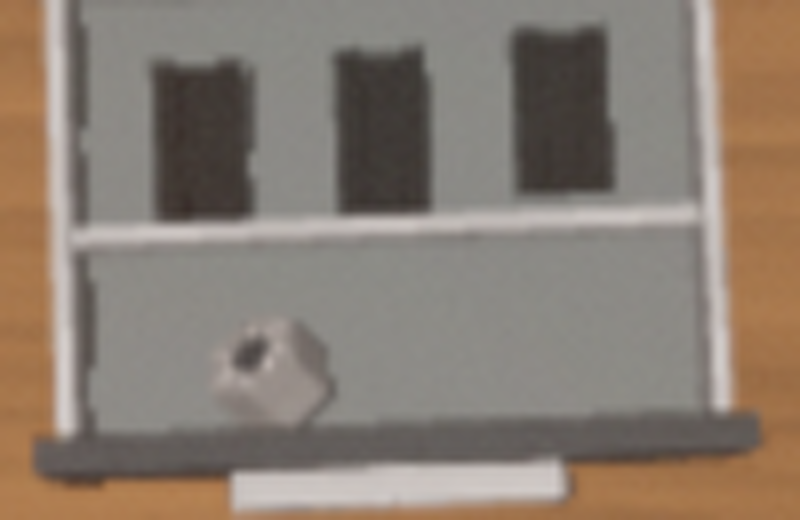

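The weight is tipped, leaning against the front panel with its upper face towards up-left, so I'll regrip it, move it off the panel and set it down flat.

```bash
python3 - <<'E'
from h import *
p=c2w(-.2155,.028);print(p);plan(*p,.13,92.75);plan(*p,.023,92.75)
E
```

```text
[0.49220479 0.00572847]
shift [-0.1133 -0.1536  0.0539] rot [ 0.  -0.1  0.1] from [0.3715 0.1535 0.1841] q6 -92
shift [-0.1134 -0.1536  0.1609] rot [ 0.  -0.1  0.1] from [0.3715 0.1535 0.1841] q6 -92
```

```bash
python3 -m crank '[[-0.1125,-0.144,0,0,0,0],[-0.1125,-0.144,0,0,0,0],[-0.1125,-0.144,0,0,0,0],[-0.1125,-0.144,0,0,0,0],[-0.1125,-0.144,0,0,0,0],[-0.1125,-0.144,0,0,0,0],[-0.1125,-0.144,0.05,0,0,0],[-0.1125,-0.144,0.1,0,0,0],[-0.1125,-0.144,0.14,0,0,0],[-0.1125,-0.144,0.16,0,0,0],[-0.1125,-0.144,0.16,0,0,0]]' 0.75 && python3 -m crank '[[0,0,0,0,0,0],[0,0,0,0,0,0],[0,0,0,0,0,0],[0,0,0,0,0,0],[0,0,0,0,0,0],[0,0,0,0,0,0]]' 0 25;  python3 - <<'E'
from h import *
d=grab("side");cv2.imwrite("pics/s5.png",cv2.resize(d["frame"][180:300,200:340],(700,600),interpolation=cv2.INTER_CUBIC));st()
E
```

```text
clock: 31.2
position: [0.489, 0.0163, 0.0229]
ee_rot: [-0.002, -0.026, 1.0, 0.0]
contact_force: [0.2, -0.2, 0.5]
width: 0.0643
clock: 31.95
position: [0.4897, 0.0166, 0.024]
ee_rot: [-0.001, -0.025, 1.0, 0.001]
contact_force: [0.1, 2.1, 4.9]
width: 0.0336
{'clock': np.float64(32.0), 'position': array([0.4896, 0.0166, 0.024 ]), 'ee_rot': array([-1.500e-03, -2.540e-02,  9.997e-01,  7.000e-04]), 'contact_force': array([-0.5223,  3.1179,  6.8759]), 'width': np.float64(0.0335), 'qpos': array([-1.0880e-01,  3.6620e-01,  1.9736e+00,  1.3000e-03,  8.0490e-01,
       -1.7313e+00])}
```

View pics/s5.png

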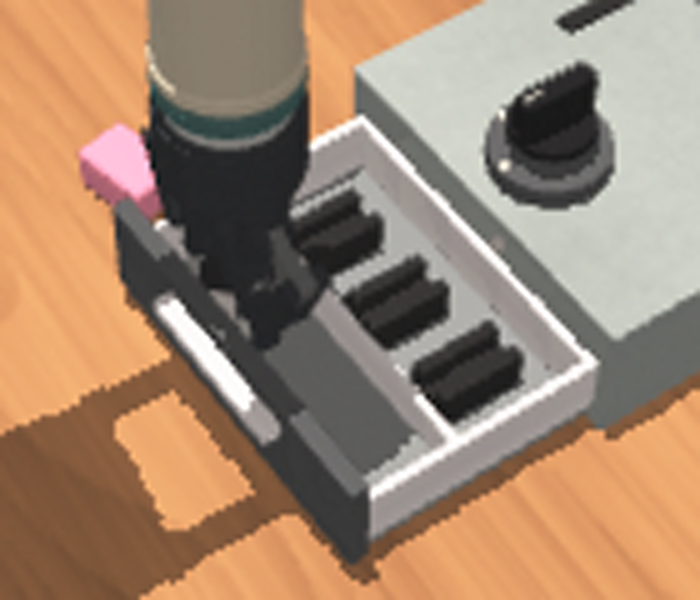

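The side crop shows the gripper in the front bay holding the weight (33.5 mm). Now lift, shift inward, lower and release.

```bash
python3 -m crank '[[0,0,-0.01,0,0,0],[-0.006,0,-0.015,0,0,0],[-0.014,0,-0.015,0,0,0],[-0.014,0,-0.012,0,0,0],[-0.014,0,-0.006,0,0,0],[-0.014,0,-0.002,0,0,0],[-0.014,0,-0.002,0,0,0]]' 0 40 && python3 -m crank '[[0,0,0,0,0,0],[0,0,0,0,0,0],[0,0,0,0,0,0],[0,0,-0.05,0,0,0],[0,0,-0.11,0,0,0],[0,0,-0.16,0,0,0],[0.12,0.15,-0.16,0,0,0],[0.12,0.15,-0.16,0,0,0],[0.12,0.15,-0.16,0,0,0],[0.12,0.15,-0.16,0,0,0]]' 0.6;  python3 - <<'E'
from h import *
d=grab("top");P=pts(d)
print(blob(P,375,328,.02,.06,15))
print((P[222:246:2,258:286:2,2]*1e3).round().astype(int))
cv2.imwrite("pics/w3.png",cv2.resize(d["frame"][190:255,235:335],(800,520),interpolation=cv2.INTER_CUBIC))
E
```

```text
clock: 32.88
position: [0.5029, 0.0174, 0.0252]
ee_rot: [-0.002, -0.025, 1.0, 0.001]
contact_force: [0.5, 0.2, -0.8]
width: 0.033
clock: 34.12
position: [0.3728, 0.1629, 0.1862]
ee_rot: [-0.003, -0.028, 1.0, 0.001]
contact_force: [-0.3, -0.5, 0.3]
width: 0.0514
(array([492.6,   9. ]), array([31.2, 29.8]), -44.0, 'zmed 33.2 zmax 40.8 n 132')
[[  11   12   15   15   12   15   11   13   14   11   13   10   15   12]
 [  14   14   17   12   11   12   13   12   14   10   11   16   14   15]
 [  13   14   12   13   13   13   15   13   14    9   13   13   14   15]
 [  12   12   13   10   13   13 1107   16   13   14   13   14   17   12]
 [  16   13   15   14    9   32   34   32   32   16   12   13   15   11]
 [  13   14   13   14   33   39   34   32   32   32   10 1107   11   14]
 [  13   11   12   14   35   34   33   33   36   37   14   18   14   13]
 [  12   15   11   13   34   36   35   33   32   32   15   16   16   13]
 [  15   10   13   17   34   36   37   32   35   30   13   15   11   15]
 [  13   12   12   16   12   34   36   32   25   17   13   12   14   18]
 [  12   13   17   15   13   15   15   12   14   14   14   16   16   13]
 [  73   73   72   69   76   73   76   73   71   70   72   73   74   72]]
```

View pics/w3.png

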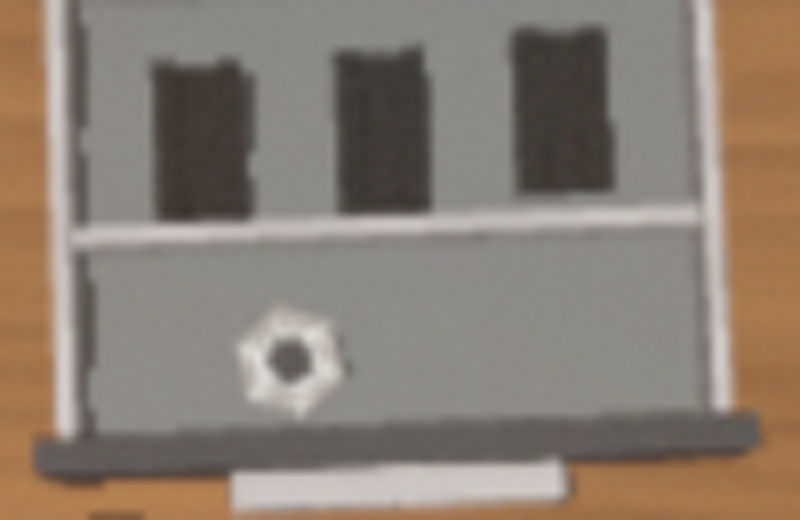

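Weight now lies flat (top 33–34 mm, local x about −9 mm from bay centre), so step 1 should be met. Next: close the drawer by the pull.

```bash
python3 - <<'E'
from h import *
p=c2w(-.305,0);print(p);plan(*p,.186,92.75);plan(*p,.045,92.75)
E
```

```text
[ 0.40415124 -0.02653333]
shift [-1.930e-02 -1.901e-01 -1.000e-04] rot [ 0.1 -0.2  0.4] from [0.3745 0.1622 0.1864] q6 -97
shift [-0.0199 -0.1903  0.1409] rot [ 0.1 -0.2  0.4] from [0.3745 0.1622 0.1864] q6 -97
```

```bash
python3 -m crank '[[-0.019,-0.19,0,0,-0.2,0.4],[-0.019,-0.19,0,0,-0.2,0.4],[-0.019,-0.19,0,0,-0.2,0.4],[-0.019,-0.19,0,0,-0.2,0.4],[-0.019,-0.19,0,0,-0.2,0.4],[-0.019,-0.19,0.05,0,-0.2,0.4],[-0.019,-0.19,0.1,0,-0.2,0.4],[-0.019,-0.19,0.141,0,-0.2,0.4],[-0.019,-0.19,0.141,0,-0.2,0.4],[-0.019,-0.19,0.141,0,-0.2,0.4]]' 0 && python3 -m crank '[[-0.015,0,0,0,0,0],[-0.025,0,0,0,0,0],[-0.035,0,0,0,0,0],[-0.05,0,0,0,0,0],[-0.065,0,0,0,0,0],[-0.08,0,0,0,0,0],[-0.095,0,0,0,0,0],[-0.11,0,0,0,0,0],[-0.125,0,0,0,0,0],[-0.14,0,0,0,0,0],[-0.15,0,0,0,0,0],[-0.155,0,0,0,0,0],[-0.155,0,0,0,0,0]]'; python3 - <<'E'
from h import *
st();p=np.array(manip.get_state()["position"])[:2]-CAB;print(p@EX,p@EY)
E
```

```text
clock: 35.42
position: [0.4044, -0.0256, 0.046]
ee_rot: [0.001, -0.025, 1.0, 0.001]
contact_force: [-0.5, 0.1, 1.4]
width: 0.0003
clock: 37.05
position: [0.56, -0.018, 0.0463]
ee_rot: [0.001, -0.025, 1.0, 0.001]
contact_force: [0.9, 0.3, 0.2]
width: 0.0001
{'clock': np.float64(37.05), 'position': array([ 0.56  , -0.018 ,  0.0463]), 'ee_rot': array([ 1.200e-03, -2.460e-02,  9.997e-01,  7.000e-04]), 'contact_force': array([0.8904, 0.2557, 0.173 ]), 'width': np.float64(0.0001), 'qpos': array([-0.1576,  0.4173,  1.7993,  0.0024,  0.9228, -1.7791])}
-0.14887673672639606 0.0009955298238459556
```

```bash
python3 -m crank '[[-0.005,0,0,0,0,0],[-0.010,0,0,0,0,0],[-0.014,0,0,0,0,0],[-0.018,0,0,0,0,0],[-0.022,0,0,0,0,0],[-0.022,0,0,0,0,0]]'; python3 - <<'E'
from h import *
p=np.array(manip.get_state()["position"])[:2]-CAB;print(p@EX,p@EY)
d=grab("top");P=pts(d);L=np.stack([(P[...,:2]-CAB)@EX,(P[...,:2]-CAB)@EY,P[...,2]],-1).reshape(-1,3)*1e3
for s in(1,-1):
    m=(abs(L[:,1]-s*70)<18);print([(x,round(np.median(L[m&(abs(L[:,0]-x)<1.6)][:,2]))) for x in range(-135,-75,3) if (m&(abs(L[:,0]-x)<1.6)).sum()>3])
E
```

```text
clock: 37.8
position: [0.5806, -0.0169, 0.0461]
ee_rot: [-0.0, -0.025, 1.0, 0.001]
contact_force: [-5.6, 0.4, 2.9]
width: -0.0004
-0.1282477106647253 0.0011742407702206269
[(-135, 421), (-132, 145), (-129, 140), (-126, 284), (-123, 428), (-120, 436), (-117, 435), (-114, 438), (-111, 439), (-108, 438), (-105, 437), (-102, 432), (-99, 431), (-96, 431), (-93, 426)]
[(-135, 438), (-132, 437), (-129, 433), (-126, 435), (-123, 434), (-120, 444), (-117, 445), (-114, 443), (-111, 443), (-108, 439), (-105, 436), (-102, 434), (-99, 428)]
```

```bash
python3 -m crank '[[-0.003,0,0,0,0,0],[-0.006,0,0,0,0,0],[-0.008,0,0,0,0,0],[-0.008,0,0,0,0,0]]';python3 -m crank '[[-0.003,0,0,0,0,0],[-0.006,0,0,0,0,0],[-0.006,0,0,0,0,0]]'
```

```text
clock: 38.35
position: [0.5806, -0.0168, 0.0461]
ee_rot: [-0.008, -0.025, 1.0, 0.001]
contact_force: [-18.4, -3.0, 14.9]
width: 0.0
clock: 38.72
position: [0.5804, -0.0168, 0.0461]
ee_rot: [-0.015, -0.026, 1.0, 0.001]
contact_force: [-15.2, -2.3, 13.0]
width: 0.0
```

Hard stop at 15–18 N, so it's past the detent. Back off, rise and check.

```bash
python3 -m crank '[[0.03,0,0,0,0,0],[0.08,0,0,0,0,0],[0.1,0,-0.06,0,0,0],[0.1,0,-0.12,0,0,0],[0.1,0,-0.17,0,0,0],[0.1,0.1,-0.17,0,0,0],[0.1,0.15,-0.17,0,0,0],[0.1,0.15,-0.17,0,0,0],[0.1,0.15,-0.17,0,0,0]]'; python3 - <<'E'
from h import *
d=grab("top");P=pts(d);L=np.stack([(P[...,:2]-CAB)@EX,(P[...,:2]-CAB)@EY,P[...,2]],-1).reshape(-1,3)*1e3
for y in(70,-20,-70):
    m=(abs(L[:,1]-y)<18);print([(x,round(np.median(L[m&(abs(L[:,0]-x)<1.6)][:,2]))) for x in range(-135,-75,3) if (m&(abs(L[:,0]-x)<1.6)).sum()>3])
print(blob(P,394,226,.125,.15),blob(P,394,226,.1,.15))
p=c2w(-.0465,0);print(p);plan(.662,-.0143,.19,92);plan(.662,-.0143,.112,92)
st()
cv2.imwrite("pics/top6.png",cv2.resize(d["frame"],(784,588)))
E
```

```text
clock: 39.85
position: [0.4789, 0.1295, 0.2197]
ee_rot: [-0.013, -0.028, 1.0, 0.001]
contact_force: [-0.6, -1.3, -0.6]
width: -0.0001
[(-135, -1), (-132, 0), (-129, -1), (-126, -1), (-123, -1), (-120, -1), (-117, -1), (-114, 1), (-111, -1), (-108, -2), (-105, 33), (-102, 73), (-99, 74), (-96, 74), (-93, 75), (-90, 79), (-87, 78), (-84, 80), (-81, 79), (-78, 80)]
[(-135, 0), (-132, 0), (-129, -1), (-126, -1), (-123, -2), (-120, -1), (-117, 2), (-114, 3), (-111, 2), (-108, 61), (-105, 66), (-102, 74), (-99, 74), (-96, 74), (-93, 74), (-90, 79), (-87, 78), (-84, 78), (-81, 79), (-78, 80)]
[(-135, 0), (-132, -1), (-129, -1), (-126, 0), (-123, 0), (-120, -1), (-117, 0), (-114, -1), (-111, -1), (-108, -2), (-105, 36), (-102, 72), (-99, 74), (-96, 72), (-93, 75), (-90, 80), (-87, 79), (-84, 78), (-81, 80), (-78, 80)]
(array([661.7, -14.4]), array([45.3, 11.5]), 0.5, 'zmed 136.7 zmax 141.6 n 123') (array([661.7, -13.6]), array([46.6, 45.3]), -89.5, 'zmed 112.6 zmax 141.6 n 342')
[ 0.66235355 -0.01413098]
shift [-0.176  -0.1523  0.0247] rot [ 0.1 -1.5  1.1] from [0.4788 0.1283 0.2196] q6 -93
shift [-0.1781 -0.1524  0.1027] rot [ 0.1 -1.5  1.1] from [0.4788 0.1283 0.2196] q6 -93
{'clock': np.float64(39.9), 'position': array([0.4788, 0.1283, 0.2196]), 'ee_rot': array([-1.320e-02, -2.690e-02,  9.995e-01,  4.000e-04]), 'contact_force': array([ 0.5718, -0.0063,  0.2073]), 'width': np.float64(-0.0004), 'qpos': array([ 0.1189,  0.1778,  1.6684,  0.0033,  1.3216, -1.5067])}
```

View pics/top6.png

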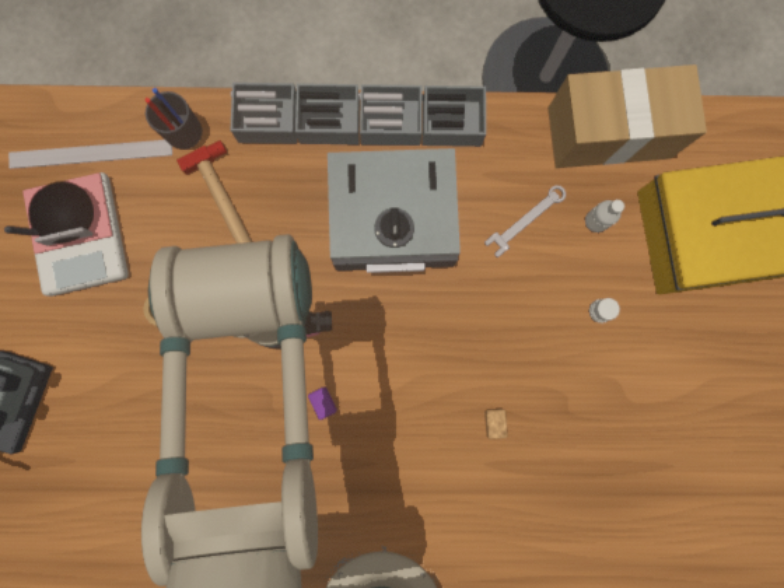

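Drawer front sits flush on the cabinet (outer face at −104 mm = 12 mm panel + front edge), so it is home. Sander is at (497,424), the knob at (394,226), and bystanders are unmoved. Now the lock.

```bash
python3 -m crank '[[-0.176,-0.152,0,0,-1.5,2.5],[-0.176,-0.152,0,0,-1.5,2.5],[-0.176,-0.152,0,0,-1.5,2.5],[-0.176,-0.152,0,0,-1.5,2.5],[-0.176,-0.152,0,0,-1.5,2.5],[-0.176,-0.152,0,0,-1.5,2.5],[-0.176,-0.152,0,0,-1.5,2.5],[-0.176,-0.152,0.03,0,-1.5,2.5],[-0.176,-0.152,0.03,0,-1.5,2.5],[-0.176,-0.152,0.03,0,-1.5,2.5]]' 0.5; python3 - <<'E'
from h import *
plan(.662,-.0143,.117,90.5)
E
```

```text
clock: 41.15
position: [0.6619, -0.0135, 0.1858]
ee_rot: [0.0, -0.006, 1.0, 0.0]
contact_force: [-0.7, -0.3, 0.1]
width: 0.0428
shift [-0.0001 -0.0008  0.0688] rot [0.  0.1 0.1] from [ 0.6619 -0.0135  0.1858] q6 -92
```

```bash
python3 -m crank '[[0,-0.001,0.03,0,0,0],[0,-0.001,0.055,0,0,0],[0,-0.001,0.068,0,0,0],[0,-0.001,0.068,0,0,0]]' && python3 -m crank '[[0,0,0,0,0,0],[0,0,0,0,0,0],[0,0,0,0,0,0],[0,0,0,0,0,0],[0,0,0,0,0,0]]' 0 60; python3 -m crank '[[0,0,0.004,0,0,0],[0,0,0.008,0,0,0],[0,0,0.011,0,0,0],[0,0,0.011,0,0,0],[0,0,0.011,0,0,0]]'
```

```text
clock: 41.65
position: [0.6619, -0.0143, 0.1178]
ee_rot: [0.0, -0.006, 1.0, 0.0]
contact_force: [-0.3, 0.2, -0.5]
width: 0.0431
clock: 42.28
position: [0.6628, -0.0147, 0.1184]
ee_rot: [0.001, -0.006, 1.0, 0.0]
contact_force: [1.3, -1.4, 2.2]
width: 0.0125
clock: 42.9
position: [0.663, -0.0147, 0.1102]
ee_rot: [0.002, -0.006, 1.0, -0.0]
contact_force: [-3.4, 0.1, 15.6]
width: 0.0125
```

```bash
python3 -m crank '[[0,0,0.003,0,0,0],[0,0,0.003,0,0,8],[0,0,0.003,0,0,16],[0,0,0.003,0,0,24],[0,0,0.003,0,0,32],[0,0,0.003,0,0,40],[0,0,0.003,0,0,48],[0,0,0.003,0,0,56],[0,0,0.003,0,0,64],[0,0,0.003,0,0,70],[0,0,0.003,0,0,74],[0,0,0.003,0,0,76],[0,0,0.003,0,0,76]]'; python3 - <<'E'
from h import *
s=manip.get_state();print(np.degrees(s["qpos"][0]-s["qpos"][5]),s["moment"],s["position"])
E
```

```text
clock: 44.52
position: [0.6622, -0.0158, 0.1102]
ee_rot: [0.003, 0.61, 0.792, 0.0]
contact_force: [-4.9, -4.0, 16.4]
width: 0.0125
14.76338316789728 [-0.55539019  0.98451845  0.84447354] [ 0.66220628 -0.01582387  0.11020788]
```

At the stop. Raise gripped to the up height, then open and leave.

```bash
python3 -m crank '[[0,0,-0.003,0,0,-1],[0,0,-0.006,0,0,-1],[0,0,-0.009,0,0,-1],[0,0,-0.009,0,0,-1]]' && python3 -m crank '[[0,0,0,0,0,0],[0,0,0,0,0,0],[0,0,0,0,0,0],[0,0,-0.03,0,0,0],[0,0,-0.07,0,0,0],[0,0,-0.1,0,0,0],[0,0,-0.1,0,0,0]]' 0.5 ; python3 - <<'E'
from h import *
plan(.4,.2,.22,15)
E
```

```text
clock: 45.02
position: [0.662, -0.0159, 0.1188]
ee_rot: [0.003, 0.603, 0.798, -0.0]
contact_force: [0.6, -2.0, 2.1]
width: 0.0129
clock: 45.9
position: [0.6631, -0.0156, 0.2217]
ee_rot: [0.005, 0.603, 0.798, 0.001]
contact_force: [0.3, 0.4, 0.4]
width: 0.0427
shift [ 0.2792 -0.1943 -0.0017] rot [0.5 0.4 0.8] from [ 0.6631 -0.0156  0.2217] q6 12
```

```bash
python3 -m crank '[[0.279,-0.194,0,0,0,0],[0.279,-0.194,0,0,0,0],[0.279,-0.194,0,0,0,0],[0.279,-0.194,0,0,0,0],[0.279,-0.194,0,0,0,0],[0.279,-0.194,0,0,0,0],[0.279,-0.194,0,0,0,0],[0.279,-0.194,0,0,0,0]]'; python3 - <<'E'
from h import *
d=grab("top");P=pts(d)
print(blob(P,394,226,.125,.15),blob(P,394,226,.1,.15),blob(P,497,424,.012,.04,20))
L=np.stack([(P[...,:2]-CAB)@EX,(P[...,:2]-CAB)@EY,P[...,2]],-1).reshape(-1,3)*1e3
m=(abs(L[:,1]+70)<18);print([(x,round(np.median(L[m&(abs(L[:,0]-x)<1.6)][:,2]))) for x in range(-114,-87,3)])
d2=grab("side")
cv2.imwrite("pics/end.png",np.vstack([cv2.resize(d["frame"],(400,300)),cv2.resize(d2["frame"],(400,300))]))
E
```

```text
clock: 46.9
position: [0.4008, 0.1994, 0.2177]
ee_rot: [0.005, 0.603, 0.798, 0.001]
contact_force: [0.3, -0.1, -0.1]
width: 0.0427
(array([662.2, -13.6]), array([45.4, 15.2]), -71.3, 'zmed 136.5 zmax 141.6 n 136') (array([660.8, -14.7]), array([45.4, 44.4]), 1.9, 'zmed 114.1 zmax 141.6 n 329') (array([ 330. , -197.8]), array([50.1, 34.6]), 5.7, 'zmed 27.0 zmax 33.0 n 299')
[(-114, -1), (-111, -1), (-108, -1), (-105, 35), (-102, 71), (-99, 73), (-96, 73), (-93, 74), (-90, 79)]
```

View pics/end.png

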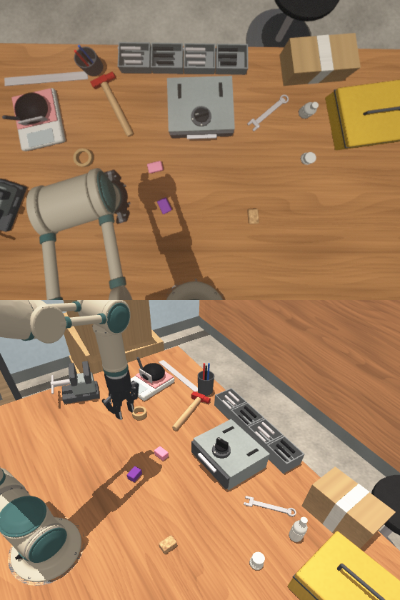

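The final picture shows the drawer home, the knob turned to −71.3° (about 1.29 rad clockwise) with its top at 137 mm (up), the sander on the bench, and the bystanders in place.

```bash
python3 -c "from rig import job; print(job.sign_off())"
```

```text
the job is handed in; nothing more can be done
None
```

The job is done and handed in at about 47 s on the robot's clock; the sign-off reports no verdict.

- **Sorting:** I laid the cork sanding block flat on the bench, put the one hex weight I found in the front bay, and put the three clamp blocks in the rear bay.
- **Missing weights:** I saw no other weights on the bench in either camera. One weight and three clamps makes four, which is within the 4 to 6 stated.
- **Weight placing:** The weight tipped against the drawer front on its first placing. I regripped it and set it down flat, and its top then measured 33–34 mm above the bench.
- **Drawer and lock:** I pushed the drawer in to a hard stop at about 15–18 N. I then pressed the knob about 8 mm down, turned it clockwise to its stop and let it spring up.

Last checks:
- The drawer front sits flush with the cabinet.
- The lock is at about 1.29 rad, and the top of its bar measures 137 mm (138 mm when up).
- The sander's top is at 27 mm, so it lies flat.
- The other things on the bench look unmoved.

The contents of the closed drawer could not be seen, so the last view of the weight and clamps is from just before I shut it. No final check failed or disagreed.

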